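# Screw a new filter cartridge into the worktop water purifier

### The arm

A 7-joint arm with a two-finger parallel gripper is mounted at the origin on a cart in front of the work surface, level with it; the furniture and walls round the work are solid. World frame = base frame: x ahead of the robot, y to its left, z up, the work surface at z = 0. Lengths are in m, angles in rad, forces in N, time in s.
With the tool pointing down it reaches from about 0.425 to 1.025 m from the base axis. Payload 9.4 kg.
Tool frame: the origin (TCP) lies midway between the tips of the shut fingers; the grasp point (between the pads) lies 19 mm behind it; z points along the fingers, y is the direction in which the jaws open and shut (so a half turn about z gives the same grasp; the last joint's range is limited). The gripper opens to 85 mm and grips with 20 to 120 N. Pads are 22 mm wide; open, the fingers measure 114 mm over their backs; the gripper's body (76 mm by 85 mm) begins 54 mm behind the grasp point. The pads swing forward as they close: fully open they stand 13 mm farther back than shut.
Start: joints at [1.203, 0.599, -0.003, 1.599, 0.002, 0.943, -0.08], TCP at [0.208, -0.695, 0.199] pointing down, gripper open.
Joint ranges: [-2.57, 2.57], [-0.35, 1.97], [-1.29, 1.29], [0.11, 2.56], [-1.05, 4.19], [0.11, 1.86], [-2.63, 2.63]. Speed limits (rad/s): [2.22, 2.22, 3.01, 3.01, 3.14, 3.14, 3.14].

### API

Orientations are given as a unit quaternion [x, y, z, w].
In Python, from workcell import robot gives the robot as it stands. The module is installed in compiled form; this text tells all that it offers.
- The arm moves only by the tool drive_tool, never from a script. Its argument "motion" is text: rows parted by semicolons, each of 5 numbers parted by spaces: the opening, from -1 (shut) to 1 (fully open), then the shift along the tool's x, y, z in units of 30 mm (1.0 is 30 mm), then the turn about the tool's z in units of 6 degrees (1.0 is 6 degrees). In form: fingers dx dy dz turn; .... A call has 1 to 5 rows; each row is the pose to reach, as a shift and turn from the pose commanded when the call began, along the tool's axes at that moment; what a row does not reach only later rows make up. A row lasts 1/12 s, in which the tool goes at most 41.7 mm and 7.16 degrees, less where a joint would pass 70% of its speed; a pose out of reach is approached as far as the arm can. A call with a gripper value outside its range is refused whole. The fingers move at their own pace and stop on an object; the grip force is fixed at half the most. Time passes only in rows, so rows that repeat a pose let the fingers close. It gives the time, the measured TCP pose, the force and the opening at its end, in the units of the state.
- robot.get_obs(): the state, without advancing time (a new reading comes with each control period).
- robot.snapshot(name): name is "scene" or "top" or "wrist"; returns the picture (384x512x3 uint8, red, green, blue); there is no depth.
- robot.camera_params(name): a dict with "vertical_fov" (degrees; the focal length in pixels is half the picture's height over the tangent of half this angle, whatever the lens; pixels are square), "cx", "cy" (the principal point, pixels), "R" (3x3) and "t" (3): a world point X has camera coordinates R X + t. Camera axes: x right, y down, z forward; pixel columns grow to the right and rows downward; lengths in m; the calibration is good to about 2 mm. The wrist camera is an equidistant fisheye: a pixel r from the principal point sees the ray r / f radians off the axis. A picture is of the moment at which its call begins: read the wrist's pose just before it. camera_params takes no time and is no camera call; for the wrist camera it gives the pose at the moment of the call.
- robot.hand_in(): hands the job in, once; it reports no verdict.
The state is a dict: "time": time; "joints": joint angles; "joint_vel": joint speeds; "effort": joint torques, N m; "position": TCP position; "tcp_rot": TCP orientation; "ft_force": force on the tool from outside, world axes, zero at the start; "wrist_torque": the same for the moment, N m; "width": finger opening in m.
Only numpy, scipy, OpenCV 4.12 (cv2) and the standard library are available. Lean on these libraries where they do the work, as an engineer would, in place of code of your own. Each camera call takes 0.05 s, during which the arm holds its last target. There are 200 camera calls.

### The job

Fit the new filter cartridge standing on the worktop into the empty well of the water purifier: its quick thread is out of sight at the bottom of the well, so lower it until it touches, feel for the start by turning it gently backwards under light pressure until it drops, then screw it clockwise all the way home without forcing or cross-threading it. Only when it is home, turn the water back on by swinging the shut-off lever a full quarter turn until it points to the front of the purifier. Leave everything else where it stands, do not knock anything over, and let go at the end.

Things in the scene. Friction and masses are not known exactly. Their poses are not given: they have to be found in the camera images.
- cartridge: New filter cartridge: white plastic, 0.2 kg, 151 mm tall, standing alone upright on the worktop on its narrow foot. Origin: centre of the underside of the foot; z up its axis. From below: a spigot 34 mm in diameter, 20 mm high, carrying three lugs; a body 44 mm in diameter from 20 to 118 mm with a tapered lower edge; then the turning grip.
- cartridge_grip (a point): Point on the cartridge's axis, 139 mm above its foot, in its turning grip: an upright flat bar 38 mm long (along the cartridge's x) and 14 mm thick (along its y), from 118 mm to 151 mm above the foot, to be pinched across its thickness from above. Axes as the cartridge's.
- cartridge_lugs (a point): Point on the cartridge's axis, 6 mm above its foot, at the middle height of its three round lugs: 5 mm thick, 120 degrees apart, one along the cartridge's own +x, reaching out to 22 mm from the axis.
- filter_unit: Water purifier: fixed grey box, 120 mm deep (x), 270 wide (y), 125 high. Origin: centre of its underside on the worktop; front faces -x. On its flat top from the left (+y): the grip of an already fitted cartridge, showing what home looks like (y = +80 mm, 36 mm above the box; leave it), the mouth of the empty well (y = -15 mm), the shut-off lever (y = -100 mm). A spout sticks out 62 mm at the left.
- well_mouth (a point): Centre of the mouth of the empty well, level with the purifier's top (125 mm above the worktop): a vertical round hole 47 mm in diameter, 117 mm deep. In its floor a spring valve pushes the cartridge up, from 7 mm above home on, with 1.5 N rising to 6 N at home: a cartridge not held by the thread rises again when let go.
- thread_lips (a point): On the well's axis, 98 mm below the mouth, at the level tops of the thread's three lips (27 mm above the purifier's underside). Each lip is 84 degrees long; three 36-degree gaps lie between, 120 degrees apart, at an angle that differs each run, is not reported and must be felt (this point's yaw tells nothing). The spigot fits inside with 1 mm to spare; lugs pass only in the gaps.
- thread_entry (a point): On the well's axis, where the cartridge's foot is with its lugs ready in the gaps: 14 mm above the purifier's underside. With the lugs on the lips the foot is at 23.5 mm. Turned anticlockwise (from above) over the lips, the lugs reach the gaps and drop; pressed lightly the foot stops at 13 mm on the lower flank. From 13 to 15 mm it can be turned clockwise under the lips just crossed.
- cartridge_home (a point): On the well's axis, where the cartridge's foot is when home: 10.5 mm above the purifier's underside (the body's top then stands 3.5 mm above the box). Turning clockwise from the gap draws it there: 4.5 mm down between 10 and 60 degrees past the lip's edge, then the lips are level, and about 75 degrees past the edge the lugs meet a firm stop. The thread holds it there.
- shutoff (a joint): Angle of the shut-off lever about its vertical pivot (rad). 0: shut, the lever points straight to the right of the purifier (its -y); it grows clockwise seen from above; 1.57: fully open, at its stop, the lever points to the front (-x). It stays where it is left and turns against a light friction (about 2 N at its tip).
- lever_pivot (a point): Point on the vertical axis of the shut-off lever, fixed on the purifier, at the middle of the lever's height, 25 mm above the purifier's top. Axes as the purifier's.
- lever_tip (a point): Point near the outer end of the steel shut-off lever, 50 mm from its pivot axis, in the middle of the bar. The bar is 12 mm thick and 12 mm high, its underside 19 mm above the purifier's top; it ends 7 mm beyond this point.
- tumbler: Bystander: clear glass tumbler, 81 mm wide and 93 mm tall, under the spout at the left of the purifier. Origin: centre of its underside.
- mug: Bystander: spotted mug, 82 mm wide and 91 mm tall, left behind the purifier. Origin: centre of its underside.
- lemon: Bystander: lemon, 71x53x51 mm, right behind the purifier. Origin: its underside.
- peeler: Bystander: peeler, 170 mm long, 18 mm high, lying near the front edge of the worktop. Origin: centre of its underside.
- teaspoon: Bystander: teaspoon, 137 mm long, lying near the front edge at the left. Origin: centre of its underside.
Not all that is in view belongs to the job. Leave any blue look-alike of the cartridge alone.

How it is judged:
On the way, in this order (a step that is already met when the one before it is completed fails the run):
1. the cartridge is down in the empty well, the water still shut off (z of cartridge in the frame of filter_unit below 0.06 m and horizontal distance between cartridge and well_mouth below 0.006 m and value of joint shutoff below 0.3 rad), for 0.1 s.
2. the cartridge is screwed home, the water still shut off (z of cartridge in the frame of filter_unit below 0.0117 m and horizontal distance between cartridge and well_mouth below 0.004 m and angle between cartridge's own z axis and vertical below 0.05 rad and value of joint shutoff below 0.3 rad), for 0.2 s.
At the end, for the whole second after the job is handed in: The cartridge is released and at rest in the empty well, its foot within 1.2 mm of its home depth (10.5 mm above the purifier's underside), within 4 mm of the well's axis and within 3 degrees of upright; the shut-off lever stands beyond 1.4 rad (open); tumbler and mug are upright (z of cartridge in the frame of filter_unit below 0.0117 m and horizontal distance between cartridge and well_mouth below 0.004 m and angle between cartridge's own z axis and vertical below 0.05 rad and value of joint shutoff above 1.4 rad and linear speed of cartridge below 0.02 m/s and angle between each of tumbler, mug's own z axis and vertical below 0.2 rad); the robot touches nothing.
It fails at once if the cartridge is forced: it presses on the purifier with more than 60 N (contact force between cartridge and filter_unit above 60 N).
It fails at once if the water is turned on (lever beyond 0.4 rad) while the cartridge is not home (value of joint shutoff above 0.4 rad and z of cartridge in the frame of filter_unit above 0.0125 m).
It fails at once if a bystander (tumbler, mug, lemon, peeler, teaspoon) is displaced by more than 30 mm (distance of any of tumbler, mug, lemon, peeler, teaspoon from where it was at the start of the episode above 0.03 m).
It also fails if it takes over 64 s, if anything falls off the work surface, if the arm or the gripper's body presses on something with over 40 N, if the wrist force passes 120 N, or if a joint passes its speed limit or range.

## Working session

There is one attempt and no reset: what is moved stays moved. The work goes in short steps, Python scripts to look and compute and a tool call to move; the robot and the scene stay as the last step left them, time stands still between calls to the robot, and variables do not carry over. Pictures are saved under pics/ and viewed, about 8 in all and at most 12, crops included, and the job is handed in when it is done.

Besides the shell and the picture viewer there is one more tool, called after "Emit:" as a command line: name --argument value ..., lists and objects as JSON in quotes. drive_tool: Moves the arm, as the interface text tells. Its arguments: {"type":"object","properties":{"motion":{"type":"string"}},"required":["motion"]}

```bash
mkdir -p pics; cat > h.py <<'E'
import numpy as np, cv2
from workcell import robot
def snap(n,f):
    p=robot.camera_params(n); im=robot.snapshot(n); cv2.imwrite('pics/'+f+'.png',im[:,:,::-1]); return im,p
def foc(p): return 192/np.tan(np.radians(p['vertical_fov'])/2)
def ray(p,u,v,fish=False):
    f=foc(p); d=np.array([u-p['cx'],v-p['cy']],float)
    if fish:
        r=np.hypot(*d); th=r/f; c=np.array([*(d/max(r,1e-9)*np.sin(th)),np.cos(th)])
    else: c=np.array([*(d/f),1.])
    R=np.array(p['R']);t=np.array(p['t']); return -R.T@t, R.T@c
def atz(p,u,v,z,fish=False):
    o,d=ray(p,u,v,fish); return o+d*(z-o[2])/d[2]
def proj(p,X,fish=False):
    c=np.array(p['R'])@np.array(X)+np.array(p['t']); f=foc(p)
    if fish:
        r=np.hypot(c[0],c[1]); th=np.arctan2(r,c[2]); return np.array([p['cx'],p['cy']])+f*th*c[:2]/max(r,1e-9)
    return np.array([p['cx'],p['cy']])+f*c[:2]/c[2]
E
python3 - <<'E'
from h import *
ims=[]
for n in('top','scene'):
    im,p=snap(n,n+'0'); print(n,{k:np.round(v,3).tolist() for k,v in p.items()})
    print('cam',-np.array(p['R']).T@np.array(p['t']))
    cv2.imwrite(f'pics/{n}0b.png',cv2.resize(im[:,:,::-1],(800,600),interpolation=cv2.INTER_CUBIC))
print(robot.get_obs())
E
```

```text
top {'vertical_fov': 45.527, 'cx': 262.151, 'cy': 195.551, 'R': [[0.009, -1.0, 0.014], [-0.996, -0.01, -0.09], [0.09, -0.013, -0.996]], 't': [0.015, 0.515, 1.256]}
cam [0.39963218 0.03692068 1.29650137]
scene {'vertical_fov': 53.913, 'cx': 251.807, 'cy': 195.45, 'R': [[0.883, -0.469, 0.002], [-0.316, -0.598, -0.736], [0.346, 0.65, -0.677]], 't': [-0.44, 0.271, 0.777]}
cam [ 0.20498466 -0.54890568  0.72574265]
{'time': 0.1, 'joints': array([ 1.20328752,  0.60008453, -0.00256261,  1.6000345 ,  0.00175411,
        0.94289759, -0.07980198]), 'joint_vel': array([-4.32519291e-04, -7.06744252e-04,  8.99080105e-05, -4.43284073e-03,
       -5.81835453e-04, -6.26030560e-05,  3.45914626e-04]), 'effort': array([ 6.50908871e-03, -7.77992463e+01,  1.57013297e+00, -2.58628982e+01,
        1.26290877e-02,  5.47314266e-03, -5.71036628e-05]), 'position': array([ 0.20775427, -0.69411538,  0.19858007]), 'tcp_rot': array([ 9.89443853e-01,  1.44914999e-01, -1.44584483e-04, -6.96131444e-04]), 'ft_force': array([ 0.05388972, -0.57500689,  0.35134035]), 'wrist_torque': array([-0.04807574, -0.02157163, -0.00649325]), 'width': 0.08548566799910357}
```

View pics/top0b.png

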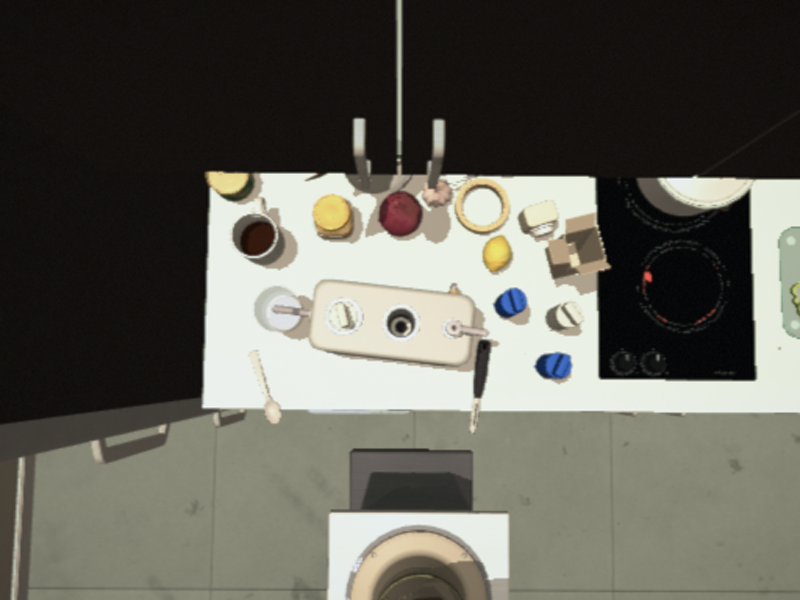

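View pics/scene0b.png

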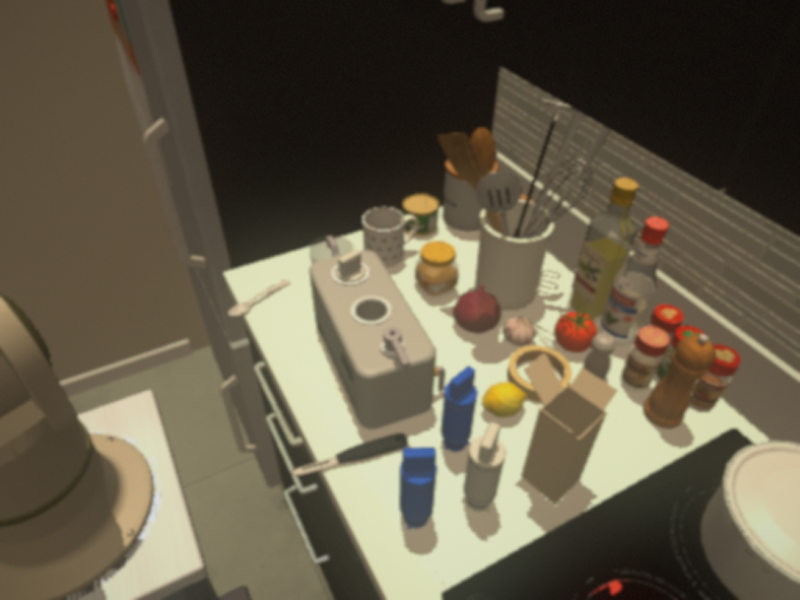

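The top view shows the purifier centred near (393,323) with its well at (402,323) and lever at (455→487, 328→333). The white cartridge is at (567,316) between the two blue look-alikes and the open carton. I'll enlarge this region.

```bash
python3 - <<'E'
import cv2
im=cv2.imread('pics/top0.png')
c=im[165:245,195:395]; cv2.imwrite('pics/topc.png',cv2.resize(c,None,fx=4,fy=4,interpolation=cv2.INTER_CUBIC))
E
```

```text
(no output)
```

View pics/topc.png

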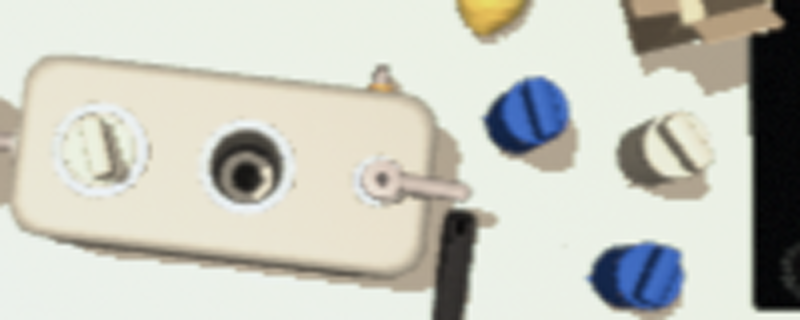

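```bash
python3 - <<'E'
from h import *
p=robot.camera_params('top')
def q(n,c,r,z): print(n,np.round(atz(p,195+c/4,165+r/4,z),4))
q('well',248,166.5,.125);q('pivot',382,179,.156);q('levend',466,191,.156);q('fitgrip',97,146,.160)
q('cart',685,143,.15);q('cartdisc',678,147,.118);q('barA',668,118,.151);q('barB',704,162,.151)
q('blue1',530,112,.14);q('blue2',642,275,.14);q('boxcornFR',390,272,.125);q('boxcornFL',30,228,.125);q('boxBL',45,60,.125);q('boxBR',425,100,.125);q('cartonlow',645,50,.15)
q('carton2',780,25,.18)
E
```

```text
well [0.4769 0.0344 0.125 ]
pivot [ 0.4679 -0.0493  0.156 ]
levend [ 0.4609 -0.1019  0.156 ]
fitgrip [0.4865 0.1285 0.16  ]
cart [ 0.4929 -0.2409  0.15  ]
cartdisc [ 0.4928 -0.244   0.118 ]
barA [ 0.5085 -0.2301  0.151 ]
barB [ 0.4809 -0.2525  0.151 ]
blue1 [ 0.5125 -0.1446  0.14  ]
blue2 [ 0.4098 -0.2151  0.14  ]
boxcornFR [ 0.4103 -0.057   0.125 ]
boxcornFL [0.4362 0.1731 0.125 ]
boxBL [0.5443 0.1657 0.125 ]
boxBR [ 0.521  -0.0792  0.125 ]
cartonlow [ 0.5517 -0.2161  0.15  ]
carton2 [ 0.5642 -0.2933  0.18  ]
```

Emit:
drive_tool --motion "0 .9 -.78 -.5 0; 0 1.8 -1.56 -1 0; 0 2.7 -2.34 -1.5 0; 0 3.6 -3.12 -2 0; 0 4.5 -3.9 -2.5 0"

```text
time: 0.52
position: [0.3041, -0.542, 0.2746]
tcp_rot: [0.989, 0.145, -0.0, -0.0]
ft_force: [0.2, 0.7, 0.4]
width: 0.043
```

Emit:
drive_tool --motion "0 .9 -.78 -.3 0; 0 1.8 -1.56 -.6 0; 0 2.7 -2.34 -.9 0; 0 3.6 -3.12 -1.2 0; 0 4.5 -3.9 -1.5 0"

```text
time: 0.93
position: [0.3999, -0.3912, 0.3197]
tcp_rot: [0.989, 0.145, -0.0, -0.0]
ft_force: [0.7, -0.1, 0.3]
width: 0.0428
```

Emit:
drive_tool --motion "0 .9 -.78 0 -.9; 0 1.8 -1.56 0 -1.8; 0 2.5 -2.1 0 -2.8; 0 3.0 -2.6 0 -3.7; 0 3.0 -2.6 0 -3.7"

```text
time: 1.35
position: [0.4657, -0.2876, 0.3193]
tcp_rot: [0.941, 0.338, 0.001, -0.001]
ft_force: [0.2, 1.1, 0.5]
width: 0.0426
```

```bash
python3 - <<'E'
from h import *
o=robot.get_obs(); im,p=snap('wrist','w1'); print(o['time'],o['position'],o['tcp_rot'],o['joints'],o['ft_force'],o['width'])
print(p['vertical_fov'],p['cx'],p['cy'],-np.array(p['R']).T@np.array(p['t']),np.round(p['R'],3).tolist())
cv2.imwrite('pics/w1b.png',cv2.resize(im[:,:,::-1],(800,600),interpolation=cv2.INTER_CUBIC))
print('pred cart',proj(p,[.493,-.243,.151],True)*1.5625,'well',proj(p,[.477,.0344,.125],True)*1.5625)
E
```

```text
1.35 [ 0.46573658 -0.28761591  0.31926791] [ 9.41035789e-01  3.38305387e-01  6.76213097e-04 -8.07286899e-04] [ 0.60484723  0.26934206 -0.19796958  1.84888576  0.05865766  1.02927238
 -0.49699192] [0.24543305 1.11981681 0.47147043] 0.042593407703865716
65.70646984690485 252.20157125897802 186.62544198499523 [ 0.51823564 -0.24483535  0.4940332 ] [[0.636, -0.772, -0.002], [-0.744, -0.614, 0.266], [-0.206, -0.167, -0.964]]
pred cart [371.18924236 191.6009749 ] well [123.94531768  24.0987358 ]
```

View pics/w1b.png

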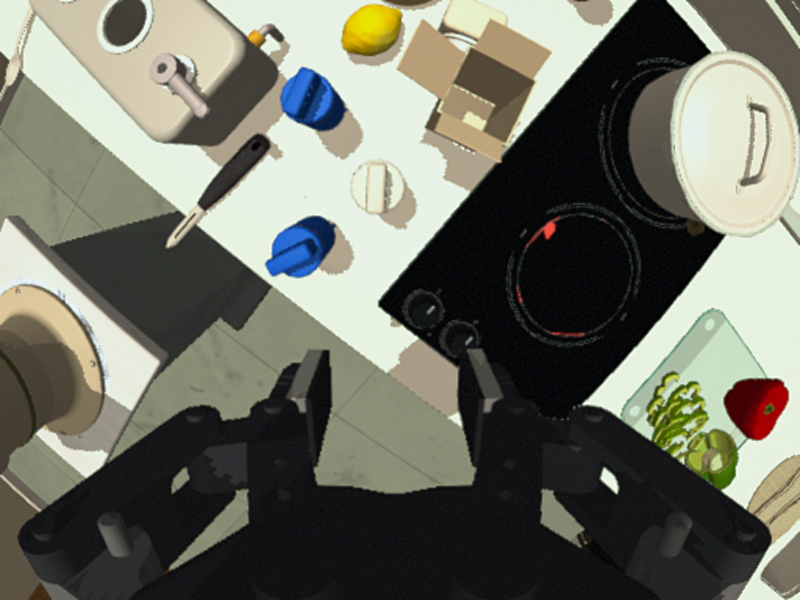

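The wrist view shows the bar centre at about (377,188) with its length along tool x, the well at (128,22) and the lever from (165,68) to (200,108). I'll make one crop montage of the cartridge and the well/lever.

```bash
python3 - <<'E'
import cv2,numpy as np
im=cv2.imread('pics/w1.png')
a=cv2.resize(im[95:145,215:275],None,fx=7,fy=7,interpolation=cv2.INTER_CUBIC)
b=cv2.resize(im[0:75,62:142],None,fx=4.6666667,fy=4.6666667,interpolation=cv2.INTER_CUBIC)
b=cv2.resize(b,(373,350)); cv2.imwrite('pics/w1c.png',np.hstack([a,b]))
E
```

```text
(no output)
```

View pics/w1c.png

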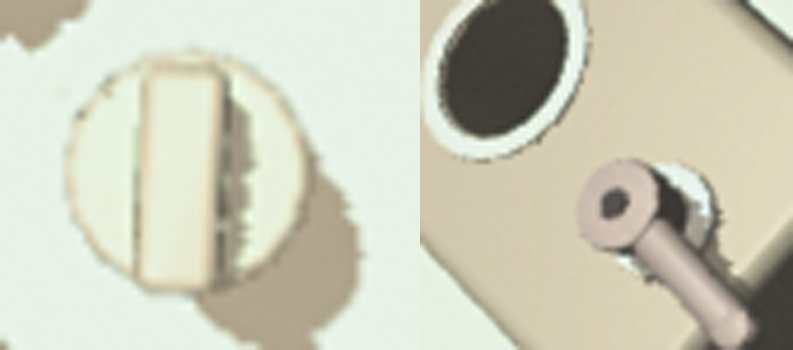

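```bash
cat >> h.py <<'E'
def totool(o,X):
    from scipy.spatial.transform import Rotation as R
    return R.from_quat(o['tcp_rot']).inv().apply(np.array(X)-o['position'])
E
python3 - <<'E'
from h import *
o=robot.get_obs();p=robot.camera_params('wrist')
A=lambda c,r,z:atz(p,215+c/7,95+r/7,z,True)
B=lambda c,r,z:atz(p,62+(c-420)/4.6667,r/4.6667,z,True)
cc=[A(*x,.151) for x in((145,65),(222,70),(213,290),(140,284))]
print([np.round(c,4) for c in cc], np.linalg.norm(cc[1]-cc[0]),np.linalg.norm(cc[2]-cc[1]))
c=np.mean(cc,0); print('c',c,'tool',totool(o,c)); print('disc',A(186,170,.118))
d=cc[0]+cc[1]-cc[2]-cc[3]; print('bar yaw',np.degrees(np.arctan2(d[1],d[0])))
from scipy.spatial.transform import Rotation as R
m=R.from_quat(o['tcp_rot']).as_matrix(); print('tool x yaw',np.degrees(np.arctan2(m[1,0],m[0,0])))
print('well',B(503,66,.125),'piv',B(613,203,.16),'tip',B(740,335,.156))
E
```

```text
[array([ 0.507, -0.231,  0.151]), array([ 0.5142, -0.2413,  0.151 ]), array([ 0.485, -0.263,  0.151]), array([ 0.4782, -0.253 ,  0.151 ])] 0.012574563535687328 0.03639694858153629
c [ 0.4960738  -0.24704817  0.151     ] tool [ 0.05169198 -0.01327193  0.16823936]
disc [ 0.49577558 -0.24700926  0.118     ]
bar yaw 37.007087054587885
tool x yaw 39.13425107185037
well [0.4796163  0.03191747 0.125     ] piv [ 0.47097027 -0.05320035  0.16      ] tip [ 0.46294309 -0.10589505  0.156     ]
```

Emit:
drive_tool --motion "0 .9 -.2 .5 .35; 0 1.72 -.44 1.4 .35; 0 1.72 -.44 2.6 .35; 0 1.72 -.44 3.8 .35; 0 1.72 -.44 4.8 .35"

```text
time: 1.82
position: [0.4941, -0.2503, 0.1733]
tcp_rot: [0.949, 0.314, -0.001, -0.0]
ft_force: [0.3, -0.6, -0.5]
width: 0.0428
```

```bash
python3 - <<'E'
from h import *
o=robot.get_obs(); im,p=snap('wrist','w2'); print(o['time'],o['position'],o['tcp_rot'],o['ft_force'],o['width'])
c=proj(p,[.496,-.247,.151],True);print(c)
cv2.imwrite('pics/w2b.png',cv2.resize(im[:,:,::-1],(800,600),interpolation=cv2.INTER_CUBIC))
E
```

```text
1.8167 [ 0.49409708 -0.25032057  0.1732649 ] [ 9.49313545e-01  3.14330124e-01 -5.92989405e-04 -1.22336376e-04] [ 0.34949139 -0.56184504 -0.47537111] 0.042841465711240916
[249.98262993 200.26043926]
```

View pics/w2b.png

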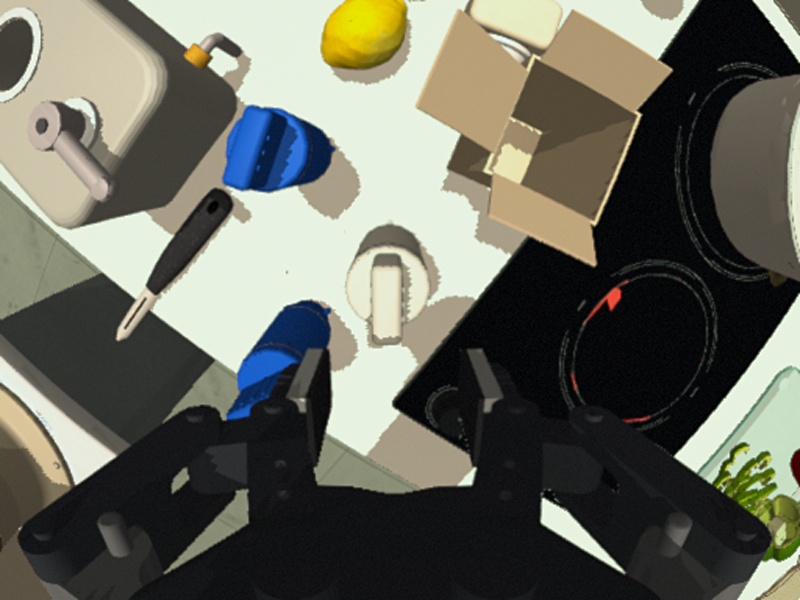

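```bash
python3 - <<'E'
import cv2
from h import *
o=robot.get_obs();p=robot.camera_params('wrist')
for u,v in((387,300),(387,262),(387,342),(373,300),(402,300)): 
    X=atz(p,u/1.5625,v/1.5625,.151,True); print(u,v,X,totool(o,X)*1000)
print('disc',totool(o,atz(p,388/1.5625,287/1.5625,.118,True))*1000)
print('finger',[proj(p,o['position']+np.array([0,0,0]),True)*1.5625])
im=cv2.imread('pics/w2.png'); g=im[155:235,215:290]; cv2.imwrite('pics/w2c.png',cv2.resize(g,None,fx=7,fy=7,interpolation=cv2.INTER_CUBIC))
E
```

```text
387 300 [ 0.49834383 -0.24046873  0.151     ] [11.05393199 -3.0365737  17.26199545]
387 262 [ 0.51182046 -0.23055003  0.151     ] [27.786759   -2.95697817 17.18198399]
387 342 [ 0.48263189 -0.25201237  0.151     ] [-8.44222056 -3.14561688 17.35533521]
373 300 [ 0.49473017 -0.23562699  0.151     ] [11.0424586  -9.07801886 17.30462918]
402 300 [ 0.50220806 -0.24565043  0.151     ] [11.06366806  3.42717464 17.21639363]
disc [ 8.04274877 -3.0626479  50.27766842]
finger [array([394.03006427, 338.48365906])]
```

View pics/w2c.png

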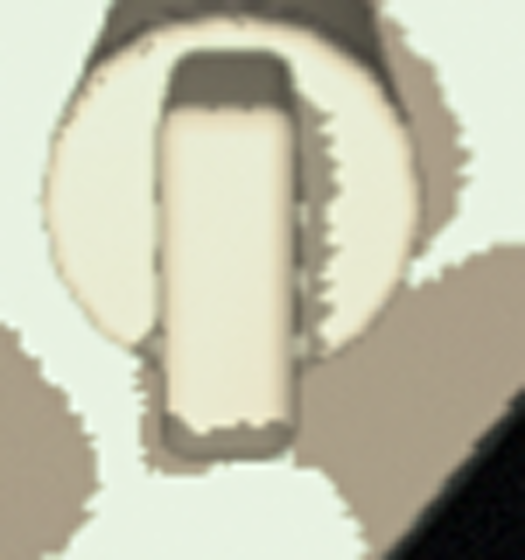

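```bash
python3 - <<'E'
from h import *
from scipy.spatial.transform import Rotation as R
o=robot.get_obs();p=robot.camera_params('wrist'); print(o['position'],o['tcp_rot'])
def rel(pos,q,u,v,z):
    M0=R.from_quat(o['tcp_rot']).as_matrix(); M1=R.from_quat(q).as_matrix()
    c0,d0=ray(p,u,v,True); D=M1@M0.T; c=np.array(pos)+D@(c0-o['position']); d=D@d0
    return c+d*(z-c[2])/d[2]
p1=[0.46573658,-0.28761591,0.31926791];q1=[9.41035789e-01,3.38305387e-01,6.76213097e-04,-8.07286899e-04]
p2=[0.49409708,-0.25032057,0.1732649];q2=[9.49313545e-01,3.14330124e-01,-5.92989405e-04,-1.22336376e-04]
A=lambda c,r,z:rel(p1,q1,215+c/7,95+r/7,z)
B=lambda c,r,z:rel(p1,q1,62+(c-420)/4.6667,r/4.6667,z)
print('w1 cart',A(180,177,.151),'disc',A(186,170,.118),'well',B(503,66,.125),'piv',B(613,203,.16),'tip',B(740,335,.156))
X=rel(p2,q2,215+229/7,155+279/7,.151);print('w2 cart',X,totool(o,X)*1000,'disc',rel(p2,q2,215+232/7,155+200/7,.118))
W=lambda u,v,z:rel(p2,q2,u/1.5625,v/1.5625,z)
print('w2 well',W(5,55,.125),'piv',W(45,123,.16),'tip',W(103,187,.156))
E
```

```text
[ 0.49142265 -0.2495492   0.16829246] [ 0.94934477  0.31420767 -0.00336101 -0.00259942]
w1 cart [ 0.4973544  -0.24408637  0.151     ] disc [ 0.49700888 -0.2440508   0.118     ] well [0.47878571 0.03507978 0.125     ] piv [ 0.47072743 -0.05026623  0.16      ] tip [ 0.46308782 -0.1030957   0.156     ]
w2 cart [ 0.49823672 -0.24335106  0.151     ] [ 9.24836953 -0.78730566 17.25471606] disc [ 0.49753407 -0.24363872  0.118     ]
w2 well [0.47724717 0.03971899 0.125     ] piv [ 0.47369179 -0.05234989  0.16      ] tip [ 0.46522984 -0.10085726  0.156     ]
```

Emit:
drive_tool --motion "0 .2 -.09 .3 0; 0 .2 -.09 .7 0; 0 .2 -.09 1.1 0; 0 .2 -.09 1.5 0; 0 .2 -.09 1.75 0"

```text
time: 2.28
position: [0.4991, -0.2446, 0.1234]
tcp_rot: [0.949, 0.315, 0.0, 0.001]
ft_force: [-0.6, -0.3, 0.1]
width: 0.0424
```

Emit:
drive_tool --motion "0 0 0 0 0; 0 0 0 0 0; 0 0 0 0 0; 0 0 0 0 0"

```text
time: 2.62
position: [0.4989, -0.2443, 0.1238]
tcp_rot: [0.949, 0.315, 0.001, 0.001]
ft_force: [-0.6, 0.4, 0.2]
width: 0.0429
```

```bash
python3 - <<'E'
from h import *
o=robot.get_obs(); im,p=snap('wrist','w3'); print(o['time'],o['position'],o['tcp_rot'],o['ft_force'],o['width'])
g=im[145:275,185:320,::-1]; cv2.imwrite('pics/w3c.png',cv2.resize(g,None,fx=4.4,fy=4.4,interpolation=cv2.INTER_CUBIC))
E
```

```text
2.6167 [ 0.49887726 -0.24430805  0.12382886] [9.49030329e-01 3.15183935e-01 5.15301688e-04 5.05946455e-04] [-0.55349439  0.44013085  0.23771331] 0.04285308492625492
```

View pics/w3c.png

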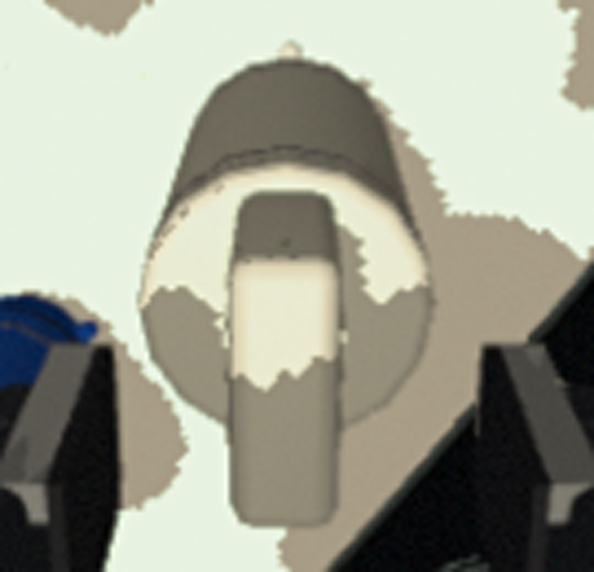

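```bash
python3 - <<'E'
from h import *
o=robot.get_obs();p=robot.camera_params('wrist');print(o['position'],o['tcp_rot'])
for c,r,z in((284,391,.151),(286,258,.151),(284,525,.151),(288,305,.118)): X=atz(p,185+c/4.4,145+r/4.4,z,True);print(X,totool(o,X)*1000)
E
```

```text
[ 0.49882619 -0.24429057  0.12373244] [9.49020085e-01 3.15214861e-01 4.90157247e-04 4.80174221e-04]
[ 0.49837328 -0.24281339  0.151     ] [  0.53798631  -1.42133129 -27.26898615]
[ 0.51247522 -0.23266622  0.151     ] [ 17.90852503  -1.1149898  -27.25771015]
[ 0.48291904 -0.25424475  0.151     ] [-18.68444997  -1.50773957 -27.28115604]
[ 0.49764    -0.24375647  0.118     ] [-0.63452295 -1.14464371  5.7306467 ]
```

Emit:
drive_tool --motion "0 0 -.06 .1 0; -.2 0 -.06 .1 0; -.5 0 -.06 .1 0; -1 0 -.06 .1 0; -1 0 -.06 .1 0"

```text
time: 3.08
position: [0.4973, -0.2426, 0.1199]
tcp_rot: [0.949, 0.315, -0.0, -0.0]
ft_force: [-0.5, 0.1, 0.7]
width: 0.0002
```

Emit:
drive_tool --motion "-1 0 0 0 0; -1 0 0 0 0; -1 0 0 0 0"

```text
time: 3.33
position: [0.4973, -0.2426, 0.1198]
tcp_rot: [0.949, 0.315, -0.0, -0.0]
ft_force: [-0.3, -0.3, 0.4]
width: 0.0003
```

```bash
python3 - <<'E'
from h import *
o=robot.get_obs(); im,p=snap('wrist','w4'); print(o['time'],o['position'],o['width'])
print(np.array(totool(o,-np.array(p['R']).T@np.array(p['t']))))
cv2.imwrite('pics/w4b.png',cv2.resize(im[:,:,::-1],(640,480),interpolation=cv2.INTER_CUBIC))
E
```

```text
3.3333 [ 0.49729182 -0.24260859  0.1198295 ] 0.0002702246972295774
[ 0.06804313  0.00023699 -0.17466441]
```

View pics/w4b.png

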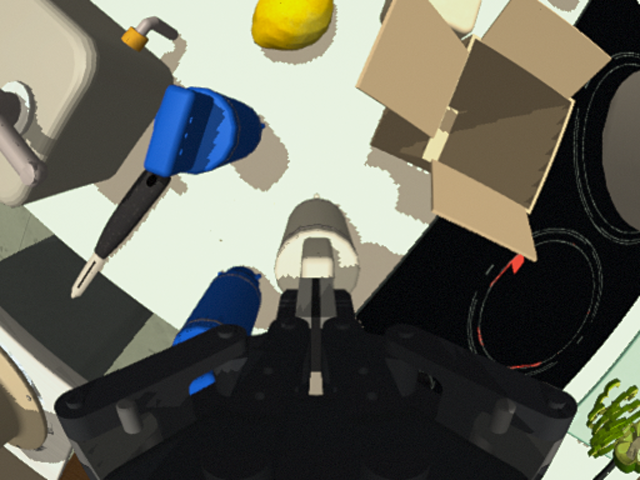

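Emit:
drive_tool --motion "-1 0 0 -.2 0; -1 0 0 -.4 0; -1 0 0 -.6 0; -1 0 0 -.6 0; -1 0 0 -.6 0"

```text
time: 3.8
position: [0.4976, -0.2428, 0.1386]
tcp_rot: [0.949, 0.315, 0.0, 0.0]
ft_force: [0.2, 0.2, -0.8]
width: -0.0
```

```bash
python3 - <<'E'
from h import *
o=robot.get_obs(); im,p=snap('wrist','w5'); print(o['time'],o['position'],o['width'],o['ft_force'])
a=cv2.imread('pics/w4.png')[145:275,185:320];b=im[145:275,185:320,::-1]
# mean change in cartridge-body-top/bar-end patch vs background patch
d=cv2.absdiff(a,b).mean(2); print('bar patch',d[40:72,60:75].mean(),'fingers',d[95:,40:95].mean(),'bg',d[:20].mean())
cv2.imwrite('pics/w5c.png',cv2.resize(np.hstack([a,b]),None,fx=2.9,fy=2.9,interpolation=cv2.INTER_CUBIC))
E
```

```text
3.8 [ 0.49761396 -0.24280176  0.13856441] -4.9962604688773704e-05 [ 0.23633754  0.17759833 -0.75806249]
bar patch 64.04583333333333 fingers 2.222683982683982 bg 9.859135802469135
```

View pics/w5c.png

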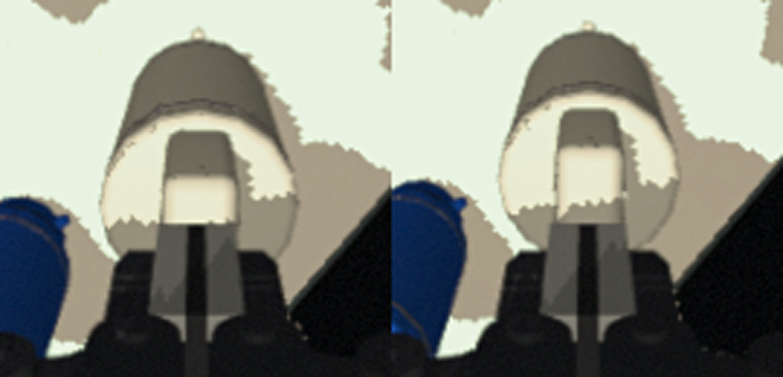

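The cartridge has stayed on the table (the bar patch changed, and the shut fingers occlude the bar top), so this grasp missed. I'll triangulate the bar's real height from the views already taken.

```bash
python3 - <<'E'
from h import *
from scipy.spatial.transform import Rotation as R
from scipy.optimize import least_squares
o=robot.get_obs();p=robot.camera_params('wrist'); print(o['position'])
M0=R.from_quat(o['tcp_rot']).as_matrix()
poses={1:([0.46573658,-0.28761591,0.31926791],[.941035789,.338305387,6.76e-4,-8.07e-4]),2:([0.49409708,-0.25032057,0.1732649],[.949313545,.314330124,-5.93e-4,-1.22e-4]),
3:([0.49887726,-0.24430805,0.12382886],[.949030329,.315183935,5.15e-4,5.06e-4]),4:([0.49729182,-0.24260859,0.1198295],[.949,.315,0,0]),5:([0.49761396,-0.24280176,0.13856441],[.949,.315,0,0])}
def cp(k):
    D=R.from_quat(poses[k][1]).as_matrix()@M0.T
    Rn=np.array(p['R'])@D.T; c=np.array(poses[k][0])+D@(-np.array(p['R']).T@np.array(p['t'])-o['position'])
    q=dict(p);q['R']=Rn;q['t']=-Rn@c;return q
edge={1:(215+183/7,95+67/7),2:(215+229/7,155+105/7),3:(250,203.6),4:(254,206),5:(253.6,195.7)}
disc={1:(215+186/7,95+48/7),2:(215+232/7,155+17/7),3:(185+286/4.4,145+163/4.4),4:(185+198/2.9,145+112/2.9),5:(185+(590-391)/2.9,145+92/2.9)}
for n,E in(('edge',edge),('disc far edge',disc)):
    s=least_squares(lambda X:np.concatenate([proj(cp(k),X,True)-E[k] for k in E]),[.5,-.24,.13]); print(n,s.x,np.round(s.fun.reshape(-1,2),1).tolist())
q=cp(4)
for X in([11,0,0],[11,0,-19],[-11,0,0],[11,0,-40]): 
    u=proj(q,R.from_quat(poses[4][1]).apply(np.array(X)/1000)+poses[4][0],True); print(X,'w4 left crop',(u[0]-185)*2.9,(u[1]-145)*2.9)
E
```

```text
[ 0.4974179  -0.24268333  0.13821308]
edge [ 0.51188077 -0.23310138  0.14919205] [[0.2, -0.1], [-0.2, 0.2], [-0.1, 0.2], [0.2, -0.1], [-0.1, -0.3]]
disc far edge [ 0.51455666 -0.23086746  0.11742851] [[0.8, 0.1], [-0.2, -0.2], [-0.0, 0.3], [0.4, -0.0], [-0.6, -0.1]]
[11, 0, 0] w4 left crop 194.81357486931603 159.4978350012209
[11, 0, -19] w4 left crop 194.71478378655672 190.18394470252514
[-11, 0, 0] w4 left crop 194.9125464581182 253.7586946960197
[11, 0, -40] w4 left crop 194.5774890876272 232.80641130401514
```

Emit:
drive_tool --motion "-1 0 0 .3 0; -1 0 0 .6 0; -1 0 0 .65 0; -1 0 0 .65 0; -1 0 0 .65 0"

```text
time: 4.27
position: [0.4987, -0.243, 0.1192]
tcp_rot: [0.949, 0.315, 0.001, 0.001]
ft_force: [-2.3, 1.2, 20.7]
width: 0.0003
```

Emit:
drive_tool --motion "-1 0 0 .03 0; -1 0 0 .06 0; -1 0 0 .06 0"

```text
time: 4.52
position: [0.5004, -0.2436, 0.1191]
tcp_rot: [0.949, 0.315, 0.003, 0.002]
ft_force: [-2.3, 1.3, 37.3]
width: 0.0005
```

Emit:
drive_tool --motion "-1 0 0 .03 0; -1 0 0 .06 0; -1 0 0 .06 0"

```text
time: 4.77
position: [0.5021, -0.2442, 0.1191]
tcp_rot: [0.949, 0.315, 0.004, 0.004]
ft_force: [-2.7, 0.7, 51.7]
width: -0.0003
```

Emit:
drive_tool --motion "-1 0 0 -.15 0; -1 0 0 -.5 0; 0 0 .06 -.5 0; 0 0 .06 -.4 0; 0 0 .06 -.27 0"

```text
time: 5.18
position: [0.4981, -0.2441, 0.122]
tcp_rot: [0.949, 0.315, -0.0, -0.0]
ft_force: [-0.1, -0.1, -0.4]
width: 0.0359
```

Emit:
drive_tool --motion "0 0 0 0 0; 0 0 0 0 0; 0 0 0 0 0; 0 0 0 0 0; 0 0 0 0 0"

```text
time: 5.6
position: [0.4984, -0.244, 0.1227]
tcp_rot: [0.949, 0.315, -0.0, -0.0]
ft_force: [-0.6, 0.4, 0.1]
width: 0.0426
```

```bash
python3 - <<'E'
from h import *
o=robot.get_obs(); im,p=snap('wrist','w6'); print(o['time'],o['position'],o['tcp_rot'],o['width'],o['ft_force'])
a=cv2.cvtColor(cv2.imread('pics/w3.png'),cv2.COLOR_BGR2GRAY);b=cv2.cvtColor(im,cv2.COLOR_RGB2GRAY)
for n,(r0,r1,c0,c1) in {'bar':(188,268,232,268),'body':(155,200,215,285),'blue':(60,125,140,215),'bg':(0,60,200,400)}.items():
    m=cv2.matchTemplate(b[max(0,r0-15):r1+15,c0-15:c1+15],a[r0:r1,c0:c1],cv2.TM_CCOEFF_NORMED);_,v,_,l=cv2.minMaxLoc(m);print(n,v,l[0]-15,l[1]-min(15,r0))
E
```

```text
5.6 [ 0.49835105 -0.24399329  0.12274431] [ 9.48970029e-01  3.15366251e-01 -8.80434511e-05 -6.59558127e-05] 0.04264418385957528 [-0.57079681  0.44933719  0.0932625 ]
bar 0.9469722509384155 2 -2
body 0.9668292999267578 2 -1
blue 0.9948304891586304 0 -1
bg 0.9838628768920898 1 0
```

Emit:
drive_tool --motion "0 0 -.02 .3 0; 0 0 -.02 .6 0; 0 0 -.02 .9 0; 0 0 -.02 1.07 0; 0 0 -.02 1.07 0"

```text
time: 6.07
position: [0.4971, -0.2431, 0.089]
tcp_rot: [0.949, 0.315, -0.001, -0.001]
ft_force: [-0.1, 0.6, -0.2]
width: 0.043
```

Emit:
drive_tool --motion "-.2 0 0 0 0; -.5 0 0 0 0; -1 0 0 0 0; -1 0 0 0 0; -1 0 0 0 0"

```text
time: 6.48
position: [0.4981, -0.2436, 0.0911]
tcp_rot: [0.949, 0.315, 0.0, 0.0]
ft_force: [0.1, -0.9, 1.1]
width: 0.0133
```

Emit:
drive_tool --motion "-1 0 0 0 0; -1 0 0 0 0; -1 0 0 0 0"

```text
time: 6.73
position: [0.4982, -0.2436, 0.0911]
tcp_rot: [0.949, 0.315, 0.0, 0.0]
ft_force: [0.0, 0.7, 4.1]
width: 0.0131
```

Emit:
drive_tool --motion "-1 0 0 -.4 0; -1 0 0 -1.4 0; -1 0 0 -2.6 0; -1 0 0 -3.8 0; -1 0 0 -5 0"

```text
time: 7.15
position: [0.4973, -0.2433, 0.242]
tcp_rot: [0.949, 0.315, -0.0, -0.0]
ft_force: [1.3, -0.5, -1.7]
width: 0.0127
```

Emit:
drive_tool --motion "-1 0 0 -.8 0; -1 0 0 -1.5 0; -1 0 0 -1.8 0; -1 0 0 -1.8 0; -1 0 0 -1.8 0"

```text
time: 7.57
position: [0.4976, -0.2434, 0.2939]
tcp_rot: [0.949, 0.315, -0.0, -0.0]
ft_force: [0.4, -0.7, -1.9]
width: 0.0132
```

```bash
python3 - <<'E'
from h import *
o=robot.get_obs(); print(o['joints'],o['position'],o['width'],o['ft_force'])
for w in([.48,.034,.3],):
  d=totool(o,w)*1000; print(d, d/30)
E
```

```text
[ 0.51243689  0.30132415 -0.2096587   1.87033847  0.07463912  0.97827288
 -0.65899041] [ 0.49755764 -0.24342893  0.2938912 ] 0.013150629880295238 [ 0.42941186 -0.71490014 -1.92483401]
[ 151.97160111 -232.76697241   -6.04736839] [ 5.06572004 -7.75889908 -0.20157895]
```

Emit:
drive_tool --motion "-1 .7 -.94 0 -1.1; -1 1.4 -1.88 0 -2.3; -1 2.1 -2.82 0 -3.5; -1 2.8 -3.76 0 -4.65; -1 3.5 -4.7 0 -5.8"

```text
time: 7.98
position: [0.4965, -0.0662, 0.2927]
tcp_rot: [0.81, 0.587, -0.001, -0.001]
ft_force: [0.3, 0.3, -2.3]
width: 0.0129
```

Emit:
drive_tool --motion "-1 .5 -.2 0 -1.1; -1 1 -.35 0 -2.3; -1 1.39 -.46 0 -3.5; -1 1.39 -.46 0 -4.7; -1 1.39 -.46 0 -5.9"

```text
time: 8.4
position: [0.4969, -0.0228, 0.2927]
tcp_rot: [0.593, 0.805, -0.001, -0.002]
ft_force: [0.8, -0.8, -1.8]
width: 0.0128
```

Emit:
drive_tool --motion "-1 0 0 0 0; -1 0 0 0 0; -1 0 0 0 0; -1 0 0 0 0; -1 0 0 0 0"

```text
time: 8.82
position: [0.4977, -0.024, 0.2945]
tcp_rot: [0.597, 0.802, -0.0, -0.0]
ft_force: [0.2, -0.1, -1.6]
width: 0.0131
```

```bash
cat >> h.py <<'E'
def save(f):
    import pickle
    o=robot.get_obs(); p=robot.camera_params('wrist'); im=robot.snapshot('wrist'); cv2.imwrite('pics/'+f+'.png',im[:,:,::-1]); pickle.dump((o,p),open('pics/'+f+'.pkl','wb')); return im,o,p
E
python3 - <<'E'
from h import *
im,o,p=save('w7'); print(o['time'],o['joints'],o['position'],o['tcp_rot'],o['width'],o['ft_force'])
print([np.round(proj(p,X,True)*1.5625) for X in([.48,.034,.125],[.471,-.051,.16],[.489,.1285,.16])])
cv2.imwrite('pics/w7b.png',cv2.resize(im[:,:,::-1],(800,600),interpolation=cv2.INTER_CUBIC))
E
```

```text
8.8167 [ 0.37704326  0.25751126 -0.55064575  1.96431575  0.1629191   0.96325161
  0.03890447] [ 0.49771176 -0.02395501  0.29447278] [ 5.96994739e-01  8.02245113e-01 -1.43478199e-04 -1.96985358e-04] 0.013136609372517543 [ 0.21743009 -0.07168941 -1.5972683 ]
[array([393., 176.]), array([346., 292.]), array([447.,  48.])]
```

View pics/w7b.png

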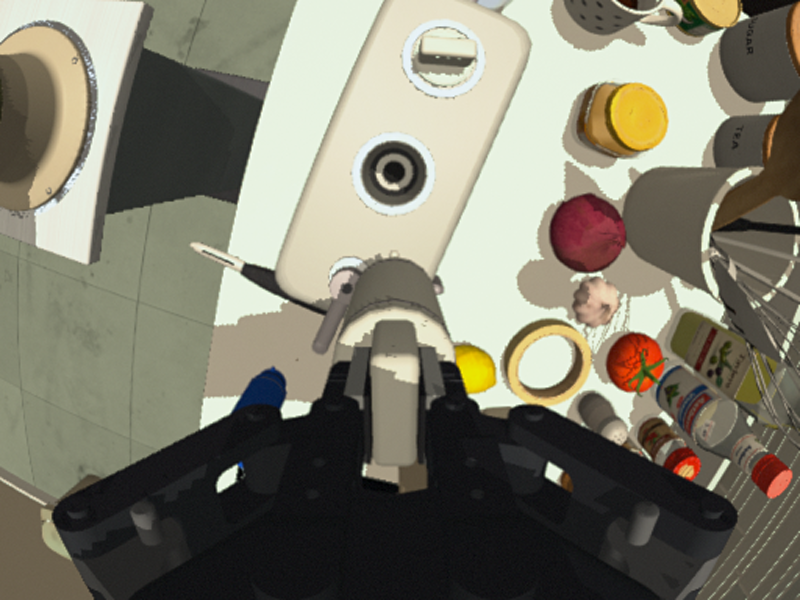

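The wrist view shows the cartridge held upright by its bar (about 372–415, 320–465), with the well ring centred at about (394,174). I'll fit the mouth circle numerically.

```bash
cat >> h.py <<'E'
def well(im,p,c,r0=.018,r1=.0285):
    from scipy.optimize import least_squares
    g=cv2.cvtColor(im,cv2.COLOR_RGB2GRAY).astype(np.float32); c=np.array(c)
    for _ in range(4):
        P=[]
        for a in np.radians(np.arange(0,360,5)):
            rr=np.arange(r0,r1,.00025); X=[[c[0]+r*np.cos(a),c[1]+r*np.sin(a),.125] for r in rr]
            uv=np.array([proj(p,x,True) for x in X],np.float32)
            v=cv2.remap(g,uv[:,:1],uv[:,1:],cv2.INTER_LINEAR)[:,0]; d=v[4:]-v[:-4]
            i=int(np.argmax(d)); 
            if d[i]>30: P.append(X[i+2][:2])
        P=np.array(P); s=least_squares(lambda q:np.hypot(*(P-q[:2]).T)-q[2],[*c,.0235],loss='soft_l1',f_scale=.0005); c=s.x[:2]
    return s.x,len(P),np.sqrt(np.mean(s.fun**2))
E
python3 - <<'E'
from h import *; import pickle
o,p=pickle.load(open('pics/w7.pkl','rb')); im=cv2.imread('pics/w7.png')[:,:,::-1].copy()
print(well(im,p,[.48,.034]))
zt=o['position'][2]+.060
for u,v in((393,320),(393,465),(372,325),(415,325)): print(u,v,totool(o,atz(p,u/1.5625,v/1.5625,zt,True))*1000)
# pivot hub and lever
E
```

```text
(array([0.47929267, 0.03615369, 0.02401451]), 72, np.float64(0.0002769721983927483))
393 320 [ 2.82388391e+01  5.83976620e-02 -5.99959467e+01]
393 465 [-1.82795710e+01 -2.58675309e-02 -6.00026410e+01]
372 325 [ 26.85094526  -5.44440359 -59.99358659]
415 325 [ 26.84368726   5.81756634 -59.99882905]
```

Emit:
drive_tool --motion "-1 .8 -.01 0 0; -1 1.6 -.01 .4 0; -1 2.1 -.01 1.2 0; -1 2.1 -.01 2 0; -1 2.1 -.01 2.2 0"

```text
time: 9.28
position: [0.4776, 0.0368, 0.2263]
tcp_rot: [0.596, 0.803, -0.001, -0.001]
ft_force: [-0.7, 0.1, -2.3]
width: 0.0129
```

Emit:
drive_tool --motion "-1 0 0 0 0; -1 0 0 0 0; -1 0 0 0 0; -1 0 0 0 0; -1 0 0 0 0"

```text
time: 9.7
position: [0.48, 0.0361, 0.2296]
tcp_rot: [0.597, 0.803, 0.0, 0.001]
ft_force: [0.4, -0.3, -1.7]
width: 0.0133
```

```bash
python3 - <<'E'
from h import *
o=robot.get_obs(); print(o['position'],o['tcp_rot'],o['ft_force'],totool(o,[.4793,.0362,.2])/.03)
E
```

```text
[0.47995295 0.0360981  0.22964767] [5.96569296e-01 8.02561177e-01 4.58636603e-04 6.49964642e-04] [ 0.35956394 -0.27712781 -1.67698265] [ 0.01001545 -0.02135628  0.98821969]
```

Emit:
drive_tool --motion "-1 .01 -.02 .2 0; -1 .01 -.02 .4 0; -1 .01 -.02 .5 0; -1 .01 -.02 .6 0; -1 .01 -.02 .65 0"

```text
time: 10.12
position: [0.4784, 0.0365, 0.2086]
tcp_rot: [0.596, 0.803, -0.0, -0.0]
ft_force: [-0.1, 0.0, -2.1]
width: 0.0133
```

Emit:
drive_tool --motion "-1 0 0 .1 0; -1 0 0 .2 0; -1 0 0 .3 0; -1 0 0 .35 0; -1 0 0 .35 0"

```text
time: 10.53
position: [0.4785, 0.0365, 0.1984]
tcp_rot: [0.596, 0.803, -0.0, -0.0]
ft_force: [0.1, -0.2, -2.2]
width: 0.0128
```

Emit:
drive_tool --motion "-1 0 .02 .1 0; -1 0 .02 .2 0; -1 0 .02 .3 0; -1 0 .02 .4 0; -1 0 .02 .5 0"

```text
time: 10.95
position: [0.4792, 0.0367, 0.1834]
tcp_rot: [0.596, 0.803, -0.0, -0.0]
ft_force: [-0.3, -0.0, -2.7]
width: 0.0133
```

Emit:
drive_tool --motion "-1 0 0 .1 0; -1 0 0 .2 0; -1 0 0 .3 0; -1 0 0 .3 0; -1 0 0 .3 0"

```text
time: 11.37
position: [0.4792, 0.0367, 0.1746]
tcp_rot: [0.596, 0.803, -0.0, -0.0]
ft_force: [-0.6, -0.4, -1.9]
width: 0.0128
```

Emit:
drive_tool --motion "-1 0 0 .35 0; -1 0 0 .7 0; -1 0 0 1.05 0; -1 0 0 1.4 0; -1 0 0 1.65 0"

```text
time: 11.78
position: [0.4786, 0.0366, 0.1235]
tcp_rot: [0.596, 0.803, -0.001, -0.001]
ft_force: [-0.5, -0.1, -2.3]
width: 0.013
```

Emit:
drive_tool --motion "-1 0 0 .03 0; -1 0 0 .06 0; -1 0 0 .06 0; -1 0 0 .06 0"

```text
time: 12.12
position: [0.4795, 0.0368, 0.1237]
tcp_rot: [0.596, 0.803, 0.0, 0.0]
ft_force: [0.0, -0.3, -2.1]
width: 0.0133
```

Emit:
drive_tool --motion "-1 0 0 .1 0; -1 0 0 .2 0; -1 0 0 .22 0; -1 0 0 .22 0"

```text
time: 12.45
position: [0.4791, 0.0366, 0.1167]
tcp_rot: [0.596, 0.803, -0.0, -0.0]
ft_force: [0.6, -0.9, -2.4]
width: 0.0131
```

Emit:
drive_tool --motion "-1 0 0 .03 0; -1 0 0 .06 0; -1 0 0 .06 0"

```text
time: 12.7
position: [0.4792, 0.0367, 0.115]
tcp_rot: [0.596, 0.803, -0.0, -0.0]
ft_force: [0.7, 0.3, -1.2]
width: 0.0128
```

Emit:
drive_tool --motion "-1 0 0 .02 0; -1 0 0 .03 0; -1 0 0 .03 0"

```text
time: 12.95
position: [0.4793, 0.0367, 0.1143]
tcp_rot: [0.596, 0.803, 0.0, 0.0]
ft_force: [-0.9, -0.3, 1.1]
width: 0.0131
```

Emit:
drive_tool --motion "-1 0 0 .02 -.5; -1 0 0 .02 -1; -1 0 0 .02 -1.5; -1 0 0 .02 -2; -1 0 0 .02 -2"

```text
time: 13.37
position: [0.4793, 0.0367, 0.1136]
tcp_rot: [0.508, 0.861, 0.0, 0.0]
ft_force: [-0.3, 0.8, -0.9]
width: 0.0132
```

Emit:
drive_tool --motion "-1 0 0 0 -.5; -1 0 0 0 -1; -1 0 0 0 -1.5; -1 0 0 0 -2; -1 0 0 0 -2"

```text
time: 13.78
position: [0.4791, 0.0366, 0.1134]
tcp_rot: [0.416, 0.909, -0.0, -0.0]
ft_force: [-0.3, 0.1, -2.2]
width: 0.0131
```

Emit:
drive_tool --motion "-1 0 0 .03 0; -1 0 0 .06 0; -1 0 0 .08 0; -1 0 0 .08 0"

```text
time: 14.12
position: [0.4791, 0.0367, 0.111]
tcp_rot: [0.417, 0.909, -0.0, -0.0]
ft_force: [0.0, 0.4, -1.0]
width: 0.013
```

Emit:
drive_tool --motion "-1 0 0 .03 0; -1 0 0 .06 0; -1 0 0 .08 0; -1 0 0 .08 0"

```text
time: 14.45
position: [0.4792, 0.0367, 0.1086]
tcp_rot: [0.416, 0.909, -0.0, -0.0]
ft_force: [-0.3, -0.2, -1.4]
width: 0.013
```

Emit:
drive_tool --motion "-1 0 0 .02 0; -1 0 0 .04 0; -1 0 0 .05 0; -1 0 0 .05 0"

```text
time: 14.78
position: [0.4793, 0.0367, 0.1073]
tcp_rot: [0.416, 0.909, -0.0, 0.0]
ft_force: [-1.2, 0.1, 0.1]
width: 0.0128
```

Emit:
drive_tool --motion "-1 0 0 .03 0; -1 0 0 .06 0; -1 0 0 .07 0; -1 0 0 .07 0"

```text
time: 15.12
position: [0.4793, 0.0367, 0.1051]
tcp_rot: [0.416, 0.909, -0.0, -0.0]
ft_force: [-0.3, -0.4, -0.5]
width: 0.0132
```

Emit:
drive_tool --motion "-1 0 0 0 .6; -1 0 0 0 1.2; -1 0 0 0 1.8; -1 0 0 0 2.4; -1 0 0 0 3"

```text
time: 15.53
position: [0.4794, 0.0368, 0.1052]
tcp_rot: [0.555, 0.832, 0.0, 0.0]
ft_force: [-0.1, -0.0, 1.9]
width: 0.013
```

Emit:
drive_tool --motion "-1 0 0 0 .5; -1 0 0 0 1; -1 0 0 0 1.5; -1 0 0 0 1.5"

```text
time: 15.87
position: [0.4794, 0.0369, 0.1053]
tcp_rot: [0.618, 0.786, 0.0, 0.0]
ft_force: [-0.8, 0.2, 1.6]
width: 0.013
```

```bash
python3 - <<'E'
from h import *
o=robot.get_obs(); print(o['position'],o['tcp_rot'],o['ft_force'],o['wrist_torque'],o['joints'])
E
```

```text
[0.47941366 0.03685019 0.10530571] [6.17778051e-01 7.86352488e-01 1.27086532e-04 1.69442754e-04] [-0.79911562  0.19259463  1.64304289] [ 0.02201612  0.00372352 -0.0469788 ] [ 0.11064716  0.4868189  -0.41995578  2.2183204   0.40363905  0.5074231
 -0.38344552]
```

Emit:
drive_tool --motion "-1 0 0 0 .5; -1 0 0 0 1; -1 0 0 .01 1.5; -1 0 0 .01 1.5"

```text
time: 16.2
position: [0.4794, 0.0368, 0.1049]
tcp_rot: [0.677, 0.736, 0.0, 0.0]
ft_force: [0.7, -0.1, 0.9]
width: 0.013
```

Emit:
drive_tool --motion "-1 0 0 .01 .5; -1 0 0 .015 1; -1 0 0 .025 1.5; -1 0 0 .035 2; -1 0 0 .035 2"

```text
time: 16.62
position: [0.4795, 0.0368, 0.1039]
tcp_rot: [0.75, 0.662, 0.0, 0.0]
ft_force: [-0.4, 0.1, 2.4]
width: 0.0132
```

Emit:
drive_tool --motion "-1 0 0 .01 .5; -1 0 0 .02 1; -1 0 0 .03 1.5; -1 0 0 .04 2; -1 0 0 .04 2"

```text
time: 17.03
position: [0.4795, 0.0368, 0.1027]
tcp_rot: [0.815, 0.58, 0.0, 0.0]
ft_force: [0.4, -0.4, 3.4]
width: 0.0132
```

Emit:
drive_tool --motion "-1 0 0 .005 .5; -1 0 0 .01 1; -1 0 0 .015 1.5; -1 0 0 .02 2; -1 0 0 .02 2"

```text
time: 17.45
position: [0.4795, 0.0367, 0.102]
tcp_rot: [0.871, 0.492, 0.0, 0.0]
ft_force: [-0.4, -0.9, 0.6]
width: 0.0132
```

Emit:
drive_tool --motion "-1 0 0 .005 .5; -1 0 0 .01 1; -1 0 0 .015 1.5; -1 0 0 .015 1.5"

```text
time: 17.78
position: [0.4795, 0.0367, 0.1016]
tcp_rot: [0.907, 0.422, 0.0, 0.0]
ft_force: [0.5, 0.6, 2.7]
width: 0.013
```

```bash
python3 - <<'E'
from h import *
o=robot.get_obs(); print(o['position'],np.degrees(2*np.arctan2(o['tcp_rot'][1],o['tcp_rot'][0])),o['ft_force'],o['wrist_torque'],o['joints'][6])
E
```

```text
[0.47945544 0.03668614 0.10164043] 49.93314390490625 [0.45460619 0.61764307 2.74190836] [-0.05386272 -0.12337955 -0.0638488 ] -1.0559846457848157
```

Emit:
drive_tool --motion "-1 0 0 0 .4; -1 0 0 0 .8; -1 0 0 0 1.2; -1 0 0 0 1.5; -1 0 0 0 1.5"

```text
time: 18.2
position: [0.4793, 0.0367, 0.1016]
tcp_rot: [0.937, 0.349, 0.0, 0.0]
ft_force: [0.9, -0.1, 2.8]
width: 0.013
```

```bash
cat > s.py <<'E'
from h import *
o=robot.get_obs(); print(o['time'],o['position'],np.degrees(2*np.arctan2(o['tcp_rot'][1],o['tcp_rot'][0])),o['ft_force'],o['wrist_torque'],o['joints'][6])
E
python3 s.py
```

```text
18.2 [0.4793494  0.03667771 0.10161989] 40.910710820638904 [ 0.86730084 -0.0770774   2.82422672] [-0.07318117 -0.15350412 -0.01334337] -1.1643399294834584
```

Emit:
drive_tool --motion "-1 0 0 0 .3; -1 0 0 0 .6; -1 0 0 0 .9; -1 0 0 0 .9"

```text
time: 18.53
position: [0.4796, 0.0366, 0.1017]
tcp_rot: [0.953, 0.303, 0.0, 0.0]
ft_force: [1.9, -0.6, 3.9]
width: 0.0132
```

```bash
python3 s.py
```

```text
18.5333 [0.47963869 0.0366448  0.10169746] 35.319832482606905 [ 1.92261811 -0.57426743  3.85713364] [-0.29587695 -0.49062646  0.28054733] -1.231252442451226
```

Emit:
drive_tool --motion "-1 0 0 0 .2; -1 0 0 0 .4; -1 0 0 0 .4"

```text
time: 18.78
position: [0.4797, 0.0368, 0.1018]
tcp_rot: [0.959, 0.284, 0.0, 0.0]
ft_force: [1.4, -2.0, 8.1]
width: 0.0128
```

```bash
python3 s.py
```

```text
18.7833 [0.4796544  0.03676767 0.10178743] 32.9569722394327 [ 1.43945516 -1.9841024   8.11589255] [-0.33955754 -0.35131104  0.46450545] -1.2595514009946218
```

Emit:
drive_tool --motion "-1 0 0 0 -.2; -1 0 0 0 -.35; -1 0 0 0 -.35"

```text
time: 19.03
position: [0.4795, 0.0367, 0.1018]
tcp_rot: [0.953, 0.302, 0.0, 0.0]
ft_force: [1.2, -0.9, 6.4]
width: 0.0134
```

Emit:
drive_tool --motion "-.6 0 0 0 0; -.2 0 0 0 0; 0 0 0 0 0; 0 0 0 0 0; 0 0 0 0 0"

```text
time: 19.45
position: [0.4789, 0.0367, 0.1014]
tcp_rot: [0.953, 0.302, -0.0, -0.0]
ft_force: [-0.3, -0.0, 0.4]
width: 0.0426
```

Emit:
drive_tool --motion "0 0 0 -.3 0; 0 0 0 -.8 0; 0 0 0 -1.6 0; 0 0 0 -2.4 0; 0 0 0 -3.2 0"

```text
time: 19.87
position: [0.4788, 0.0367, 0.1991]
tcp_rot: [0.953, 0.302, -0.0, -0.0]
ft_force: [0.5, 0.3, -0.5]
width: 0.0428
```

Emit:
drive_tool --motion "0 -.6 0 0 0; 0 -1.2 0 0 0; 0 -1.8 0 0 0; 0 -1.8 0 0 0; 0 -1.8 0 0 0"

```text
time: 20.28
position: [0.4347, 0.0052, 0.1983]
tcp_rot: [0.954, 0.301, 0.0, 0.0]
ft_force: [-0.0, 0.9, -0.2]
width: 0.0428
```

Emit:
drive_tool --motion "0 0 0 0 0; 0 0 0 0 0; 0 0 0 0 0; 0 0 0 0 0"

```text
time: 20.62
position: [0.4354, 0.006, 0.1975]
tcp_rot: [0.953, 0.302, -0.0, -0.0]
ft_force: [-0.1, -0.0, -0.9]
width: 0.0425
```

```bash
python3 - <<'E'
from h import *
im,o,p=save('w8'); print(o['time'],o['position'],np.degrees(2*np.arctan2(o['tcp_rot'][1],o['tcp_rot'][0])),o['tcp_rot'],o['width'],o['ft_force'])
print([np.round(proj(p,X,True)*1.5625) for X in([.4793,.0367,.161],[.471,-.049,.16],[.489,.1295,.161])])
cv2.imwrite('pics/w8b.png',cv2.resize(im[:,:,::-1],(800,600),interpolation=cv2.INTER_CUBIC))
E
```

```text
20.6167 [0.43543769 0.00600897 0.19746253] 35.144860365809684 [ 9.53336049e-01  3.01911194e-01 -6.47054437e-05 -6.73144830e-05] 0.04248986904023853 [-0.12139705 -0.00842013 -0.88678859]
[array([394., 198.]), array([527., 314.]), array([242.,  72.])]
```

View pics/w8b.png

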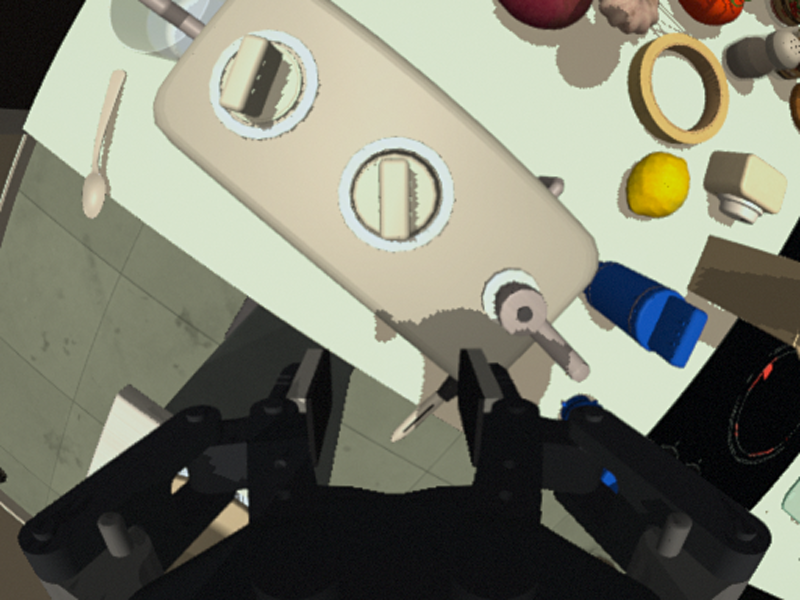

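The view shows the cartridge released and centred in the well: its bar is at (395,198) and the prediction was (394,198). The lever hub is at (523,313) and its end at about (577,371). Next I'll work out the lever geometry.

```bash
python3 - <<'E'
from h import *; import pickle
o,p=pickle.load(open('pics/w8.pkl','rb'))
A=lambda u,v,z:atz(p,u/1.5625,v/1.5625,z,True)[:2]
W=np.array([.4793,.0367]); G=A(264,84,.125); Wi=A(396,194.5,.125)
hub=A(523,313,.165); hub2=A(523,313,.158); e1=A(577,371,.156)
print('fitted ring',G,'well ring',Wi,'dist',np.linalg.norm(G-Wi),'hub',hub,hub2,'end',e1, np.linalg.norm(e1-hub2))
d=(Wi-G); yaw=np.arctan2(d[1],d[0])+np.pi/2; print('yaw',np.degrees(yaw)); 
P=W+85e-3*d/np.linalg.norm(d); print('P from geometry',P, 'wrist bias',Wi-W)
ur=d/np.linalg.norm(d); n=np.array([-ur[1],ur[0]]); print('u',ur,'n',n)
C=P+.042*ur+.020*n; print('C0',C); oo=robot.get_obs(); print('tool shift units',totool(oo,[*C,.2])/.03)
E
```

```text
fitted ring [0.48940833 0.1292476 ] well ring [0.47918841 0.03556972] dist 0.09423371327002371 hub [ 0.47103579 -0.04481678] [ 0.47035243 -0.0478515 ] end [ 0.46251128 -0.09608923] 0.0488708653443468
yaw -6.226141554614301
P from geometry [ 0.4700815  -0.04779863] wrist bias [-0.00011159 -0.00113028]
u [-0.10845293 -0.99410159] n [ 0.99410159 -0.10845293]
C0 [ 0.48540851 -0.09171996]
tool shift units [-0.50840638  3.62232824 -0.0866232 ]
```

Emit:
drive_tool --motion "-1 -.1 .75 0 -1.1; -1 -.2 1.5 0 -2.2; -1 -.3 2.25 0 -3.3; -1 -.4 3 0 -4.4; -1 -.51 3.62 0 -5.5"

```text
time: 21.08
position: [0.4859, -0.0933, 0.1974]
tcp_rot: [0.827, 0.562, -0.0, 0.0]
ft_force: [0.2, -0.3, 0.5]
width: 0.0001
```

Emit:
drive_tool --motion "-1 0 0 0 -1; -1 0 0 0 -2; -1 0 0 0 -2.6; -1 0 0 0 -2.6; -1 0 0 0 -2.6"

```text
time: 21.5
position: [0.4851, -0.0921, 0.1974]
tcp_rot: [0.746, 0.666, -0.0, -0.0]
ft_force: [-0.3, -0.4, -0.1]
width: -0.0002
```

Emit:
drive_tool --motion "-1 0 0 0 0; -1 0 0 0 0; -1 0 0 0 0; -1 0 0 0 0"

```text
time: 21.83
position: [0.485, -0.0918, 0.1976]
tcp_rot: [0.745, 0.667, -0.0, 0.0]
ft_force: [0.2, -0.5, 0.4]
width: -0.0002
```

```bash
python3 s.py; python3 - <<'E'
from h import *
print(totool(robot.get_obs(),[.4854,-.0917,.1035])/.03)
E
```

```text
21.8333 [ 0.48503617 -0.09184095  0.19760348] 83.69478189377233 [ 0.20087413 -0.52817606  0.3935115 ] [ 0.01694341 -0.01038476  0.07190095] -0.18742723523299318
[0.00628902 0.01148839 3.13678214]
```

Emit:
drive_tool --motion "-1 0 .02 .6 0; -1 0 .02 1.3 0; -1 0 .02 2 0; -1 0 .02 2.6 0; -1 0 .02 2.9 0"

```text
time: 22.25
position: [0.4848, -0.0919, 0.1088]
tcp_rot: [0.745, 0.667, -0.001, -0.001]
ft_force: [1.2, 0.1, -1.0]
width: -0.0003
```

Emit:
drive_tool --motion "-1 0 0 .05 0; -1 0 0 .1 0; -1 0 0 .15 0; -1 0 0 .15 0"

```text
time: 22.58
position: [0.4861, -0.0921, 0.1067]
tcp_rot: [0.745, 0.667, 0.0, 0.0]
ft_force: [-0.1, -0.2, 0.4]
width: -0.0001
```

Emit:
drive_tool --motion "-1 0 -.05 .07 0; -1 0 -.1 .07 0; -1 0 -.15 .07 0; -1 0 -.2 .07 0; -1 0 -.23 .07 0"

```text
time: 23.0
position: [0.4791, -0.0916, 0.1043]
tcp_rot: [0.745, 0.667, 0.0, 0.0]
ft_force: [2.1, -2.1, 1.7]
width: 0.0004
```

Emit:
drive_tool --motion "-1 -.021 -.074 0 .5; -1 -.038 -.149 0 1; -1 -.051 -.224 0 1.5; -1 -.06 -.301 0 2; -1 -.064 -.377 0 2.5"

```text
time: 23.42
position: [0.4675, -0.0924, 0.1042]
tcp_rot: [0.826, 0.563, 0.0, 0.0]
ft_force: [2.4, -2.9, 2.2]
width: -0.0001
```

Emit:
drive_tool --motion "-1 -.021 -.074 0 .5; -1 -.038 -.149 0 1; -1 -.051 -.224 0 1.5; -1 -.06 -.301 0 2; -1 -.064 -.377 0 2.5"

```text
time: 23.83
position: [0.4561, -0.09, 0.1042]
tcp_rot: [0.893, 0.45, 0.0, 0.0]
ft_force: [1.4, -2.7, 2.2]
width: -0.0
```

Emit:
drive_tool --motion "-1 -.021 -.074 0 .5; -1 -.038 -.149 0 1; -1 -.051 -.224 0 1.5; -1 -.06 -.301 0 2; -1 -.064 -.377 0 2.5"

```text
time: 24.25
position: [0.4458, -0.0848, 0.1042]
tcp_rot: [0.944, 0.33, 0.0, 0.0]
ft_force: [1.3, -2.6, 1.0]
width: 0.0
```

Emit:
drive_tool --motion "-1 -.021 -.074 0 .5; -1 -.038 -.149 0 1; -1 -.051 -.224 0 1.5; -1 -.06 -.301 0 2; -1 -.064 -.377 0 2.5"

```text
time: 24.67
position: [0.4372, -0.0771, 0.1042]
tcp_rot: [0.979, 0.204, 0.0, 0.0]
ft_force: [1.2, -3.8, 1.2]
width: 0.0001
```

```bash
python3 s.py
```

```text
24.6667 [ 0.43717392 -0.07714974  0.10418872] 23.524269884671412 [ 1.17752593 -3.84682455  1.15580272] [-0.50568828 -0.34545812 -0.03632144] -1.0070275731672849
```

Emit:
drive_tool --motion "-1 -.021 -.074 0 .5; -1 -.038 -.149 0 1; -1 -.051 -.224 0 1.5; -1 -.06 -.301 0 2; -1 -.064 -.377 0 2.5"

```text
time: 25.08
position: [0.4309, -0.0675, 0.1042]
tcp_rot: [0.997, 0.074, 0.0, 0.0]
ft_force: [0.8, -2.9, 1.7]
width: -0.0001
```

Emit:
drive_tool --motion "-1 -.021 -.074 0 .5; -1 -.038 -.149 0 1; -1 -.051 -.224 0 1.5; -1 -.06 -.301 0 2; -1 -.06 -.301 0 2"

```text
time: 25.5
position: [0.428, -0.0637, 0.1043]
tcp_rot: [0.999, -0.033, 0.001, 0.003]
ft_force: [0.6, -26.3, 0.6]
width: 0.0001
```

```bash
python3 s.py
```

```text
25.5 [ 0.42796913 -0.06370238  0.10430252] -3.8181425700027103 [  0.57952231 -26.27590735   0.60844791] [-5.35432023e+00 -4.13366759e-04 -7.70472638e-02] -1.347232818150177
```

Emit:
drive_tool --motion "-1 0 .2 0 0; -1 0 .5 0 0; -1 0 .5 -.5 0; -1 0 .5 -1.5 0; -1 0 .5 -2.6 0"

```text
time: 25.92
position: [0.4251, -0.0738, 0.1818]
tcp_rot: [1.0, -0.029, -0.002, -0.0]
ft_force: [0.1, -0.2, 0.4]
width: 0.0003
```

Emit:
drive_tool --motion "-1 0 .9 -.9 0; -1 0 1.8 -1.5 0; -1 0 2.5 -1.5 0; -1 0 2.5 -1.5 0; -1 0 2.5 -1.5 0"

```text
time: 26.33
position: [0.4219, -0.149, 0.227]
tcp_rot: [1.0, -0.03, -0.0, -0.0]
ft_force: [-0.1, 0.9, -0.0]
width: 0.0001
```

```bash
python3 - <<'E'
from h import *
im,o,p=save('w9'); print(o['time'],o['position'],o['ft_force'])
t=robot.snapshot('top'); pt=robot.camera_params('top'); cv2.imwrite('pics/top9.png',t[:,:,::-1]); s=robot.snapshot('scene'); cv2.imwrite('pics/scene9.png',s[:,:,::-1])
# lever: compare top image start/end along the two directions (offset of top camera: ~(-.003,+.0)), sample diff
a=cv2.imread('pics/top0.png').astype(int); b=t[:,:,::-1].astype(int); d=np.abs(a-b).mean(2)
P=np.array([.4679,-.0493]);u0=np.array([-.1085,-.994]);f=np.array([-.994,.1085])
for n,D in(('old',u0),('front',f)):
    print(n,[ (int(d[int(round(v)),int(round(u))]),b[int(round(v)),int(round(u))].tolist()) for r in(.02,.03,.04,.05) for u,v in[proj(pt,[*(P+r*D),.156])]])
# wrist: angle of lever, pinkish (R-B vs body) brightness polar scan about pivot on z=.156 plane
g=im.astype(int); Pw=np.array([.4701,-.0478])
for r in(.03,.04,.05):
    row=[]
    for th in range(0,125,5):
        t_=np.radians(th); D=np.cos(t_)*u0+np.sin(t_)*f; u,v=proj(p,[*(Pw+r*D),.156],True)
        row.append(tuple(int(x) for x in g[int(round(v)),int(round(u))]) if 0<=v<384 and 0<=u<512 else None)
    print(r,[(5*i,x) for i,x in enumerate(row)])
E
```

```text
26.3333 [ 0.42189882 -0.14897545  0.22703791] [-1.02730517e-01  9.23450028e-01 -2.30805432e-04]
old [(21, [200, 221, 229]), (49, [132, 149, 158]), (37, [144, 164, 176]), (41, [231, 240, 235])]
front [(41, [168, 180, 195]), (27, [181, 194, 210]), (38, [172, 183, 198]), (20, [186, 199, 215])]
0.03 [(0, (230, 224, 194)), (5, (230, 224, 197)), (10, (229, 223, 197)), (15, (228, 222, 197)), (20, (227, 221, 194)), (25, (226, 220, 192)), (30, (226, 220, 194)), (35, (226, 220, 192)), (40, (148, 143, 124)), (45, (126, 123, 107)), (50, (129, 124, 109)), (55, (130, 125, 109)), (60, (127, 122, 107)), (65, (126, 122, 107)), (70, (174, 166, 145)), (75, (74, 68, 66)), (80, (169, 156, 146)), (85, (218, 202, 188)), (90, (210, 194, 182)), (95, (183, 168, 156)), (100, (220, 211, 183)), (105, (220, 211, 183)), (110, (219, 210, 184)), (115, (219, 209, 182)), (120, (219, 210, 182))]
0.04 [(0, (180, 174, 151)), (5, (179, 172, 150)), (10, (184, 179, 155)), (15, (221, 213, 184)), (20, (226, 219, 192)), (25, (226, 220, 193)), (30, (227, 220, 194)), (35, (226, 220, 192)), (40, (225, 218, 192)), (45, (223, 218, 
[... 217 characters left out ...]
, (197, 186, 167)), (100, (219, 210, 181)), (105, (218, 208, 181)), (110, (217, 208, 181)), (115, (217, 209, 182)), (120, (218, 208, 182))]
0.05 [(0, (66, 64, 58)), (5, (66, 65, 58)), (10, (64, 63, 55)), (15, (65, 63, 55)), (20, (64, 63, 54)), (25, (66, 64, 56)), (30, (113, 108, 96)), (35, (166, 161, 139)), (40, (191, 183, 160)), (45, (204, 195, 169)), (50, (205, 197, 171)), (55, (204, 196, 170)), (60, (191, 183, 159)), (65, (109, 105, 92)), (70, (200, 211, 184)), (75, (233, 243, 227)), (80, (73, 72, 66)), (85, (199, 184, 172)), (90, (201, 186, 173)), (95, (217, 217, 195)), (100, (232, 243, 226)), (105, (232, 244, 226)), (110, (180, 186, 163)), (115, (183, 176, 153)), (120, (206, 198, 173))]
```

```bash
python3 -c "
from workcell import robot
o=robot.get_obs();print(o['time'],o['ft_force'],o['position']);print(robot.hand_in())"
```

```text
26.4833 [0.3601712  0.03095279 0.26240214] [ 0.42209998 -0.14741251  0.22636759]
the job is handed in; nothing more can be done
None
```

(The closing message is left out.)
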